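Complete the bottle rack and show the new bottle to the camera in the mirror

TASK

Put the spare dropper bottle into the one empty cell of the rack, fully down and upright, and let go of it. Then take the sprung mirror by the tab on its top and turn it until the small camera beside it sees that bottle in the middle of the mirror, and finish while still holding the mirror still at that angle. Leave the other bottles in their cells and everything else on the bench where it is.

Things in the scene. Friction and masses are not known exactly. Their poses are not given: they have to be found in the camera images.
- spare_bottle: The spare dropper bottle with a black rubber bulb, 33 mm diameter body to 66 mm height (shoulder), then cap and bulb (grip width 20 mm, round) up to 95 mm; 45 g; origin at the centre of its underside, z up along the bottle. Starts on the bare worktop right of the rack. Grip cap and bulb from above, fingertips above the shoulder.
- rack: Fixed aluminium tray 66 x 230 x 5 mm, end lips 14 mm high, with four white cells in a row along its y (54 mm apart); origin at the centre of its underside, x across the row, z up. Bottles here: close the fingers along x. A fixed room panel (x 0.34 to 0.38, y below -0.35, 0.75 m high) stands between the arm's start and the work: fold the arm in before swinging left.
- cell_0: Fixed white square bottle cell, 52 x 52 x 30 mm, with a round pocket 39 mm in diameter and 25 mm deep (its floor 5 mm above the origin). Origin at the centre of its underside, 5 mm above the worktop; axes as the rack's. Three of the four cells hold a bottle, exactly one is empty; which place in the row is empty varies.
- cell_1: Fixed white square bottle cell, 52 x 52 x 30 mm, with a round pocket 39 mm in diameter and 25 mm deep (its floor 5 mm above the origin). Origin at the centre of its underside, 5 mm above the worktop; axes as the rack's. Three of the four cells hold a bottle, exactly one is empty; which place in the row is empty varies.
- cell_2: Fixed white square bottle cell, 52 x 52 x 30 mm, with a round pocket 39 mm in diameter and 25 mm deep (its floor 5 mm above the origin). Origin at the centre of its underside, 5 mm above the worktop; axes as the rack's. Three of the four cells hold a bottle, exactly one is empty; which place in the row is empty varies.
- cell_3: Fixed white square bottle cell, 52 x 52 x 30 mm, with a round pocket 39 mm in diameter and 25 mm deep (its floor 5 mm above the origin). Origin at the centre of its underside, 5 mm above the worktop; axes as the rack's. Three of the four cells hold a bottle, exactly one is empty; which place in the row is empty varies.
- bottle_0: A dropper bottle with a black rubber bulb, 33 mm diameter body to 66 mm height (shoulder), then cap and bulb (grip width 20 mm, round) up to 95 mm; 45 g; origin at the centre of its underside, z up along the bottle. Already stands in one of the cells; stays there.
- bottle_1: A dropper bottle with a black rubber bulb, 33 mm diameter body to 66 mm height (shoulder), then cap and bulb (grip width 20 mm, round) up to 95 mm; 45 g; origin at the centre of its underside, z up along the bottle. Already stands in one of the cells; stays there.
- bottle_2: A dropper bottle with a black rubber bulb, 33 mm diameter body to 66 mm height (shoulder), then cap and bulb (grip width 20 mm, round) up to 95 mm; 45 g; origin at the centre of its underside, z up along the bottle. Already stands in one of the cells; stays there.
- viewer: Fixed stand behind the rack: a round foot 80 mm across under the mirror, joined by a flat bar to a small black camera on a post, about 90 mm high. Origin on the worktop on the mirror's vertical turning axis. The camera always looks straight at this axis; nothing on it needs to be moved.
- camera_lens (a point): Centre of the camera's lens front, 65 mm above the worktop, 109 mm from the mirror's axis.
- mirror: Upright mirror, glass 70 mm wide, 80 mm high, black frame, turning about a vertical axis in its glass face. Origin on the axis at worktop height; glass looks along the body's -x, y along its width, z up. Parked against a stop it looks along the stand's -x; it turns counter-clockwise from above, up to 1.35 rad. A light spring (0.02 N m parked, 0.07 at 1 rad) swings it back when let go.
- tab (a point): Centre of the grip tab on top of the mirror, on its axis, 127 mm above the worktop. The tab is 14 mm thick (along the mirror's x), 34 mm long (along its y) and reaches from 109 to 145 mm above the worktop: pinch it across its thickness from above and turn it about the vertical.
- view_line: Unseen direction frame on the mirror's axis at worktop height: its x axis points, level, along the camera's line of sight after reflection in the mirror (by the law of reflection, so it turns twice as far as the mirror). What this line meets is what appears in the middle of the camera's view. Nothing to touch.
- petri: Open petri dish with brown pieces, 55 mm across, 17 mm high; bystander. Origin at the centre of its underside.
- beaker: Small glass beaker with a dropper in it, 45 mm across, 105 mm high; bystander. Origin at the centre of its underside.
- tweezers: Steel tweezers 118 mm long lying near the front edge; bystander. Origin at the centre of its underside.
- marker: Black marker pen 132 mm long lying near the front edge; bystander. Origin at the centre of its underside.
Not all that is in view belongs to the job. Leave any red or yellow look-alike of the spare_bottle alone.

How it is judged:
On the way, in this order (a step that is already met when the one before it is completed fails the run):
1. the spare bottle stands fully down and upright in the empty cell, let go (horizontal distance between spare_bottle and cell_3 below 0.008 m and z of spare_bottle in the frame of cell_3 between 0.001 and 0.009 m and angle between spare_bottle's own z axis and vertical below 0.12 rad and contact force between spare_bottle and the fingers below 0.1 N and linear speed of spare_bottle below 0.03 m/s), for 0.2 s.
2. the fingers hold the mirror so that the camera's reflected line of sight falls on that bottle (y of spare_bottle in the frame of view_line between -0.014 and 0.014 m and x of spare_bottle in the frame of view_line above 0.05 m and angular speed of mirror below 0.1 rad/s and contact force between the fingers and mirror above 0.5 N), for 0.3 s.
At the end, for the whole second after the job is handed in: Spare bottle in the formerly empty cell, released (8 mm from its centre, 4 mm off its floor, 0.12 rad tilt at most); reflected line of sight passes within 14 mm of the bottle's axis; mirror still (under 0.1 rad/s) and held by the fingers with over 0.5 N (all of step 1 and all of step 2); the arm keeps its last pose, push and grip.
It fails at once if another bottle was shifted by more than 15 mm (distance of any of bottle_0, bottle_1, bottle_2 from where it was at the start of the episode above 0.015 m).
It fails at once if a bystander on the bench was shifted by more than 20 mm (distance of any of petri, beaker, tweezers, marker from where it was at the start of the episode above 0.02 m).
It also fails if it takes over 48 s, if anything falls off the work surface, if the arm or the gripper's body presses on something with over 40 N, if the wrist force passes 120 N, or if a joint passes its speed limit or range.

ROBOT

A 7-joint arm with a two-finger parallel gripper is mounted at the origin on a cart in front of the work surface, level with it; the furniture and walls round the work are solid. World frame = base frame: x ahead of the robot, y to its left, z up, the work surface at z = 0. Lengths are in m, angles in rad, forces in N, time in s.
With the tool pointing down it reaches from about 0.35 to 0.9 m from the base axis. Payload 7.2 kg.
Tool frame: the origin (TCP) lies midway between the tips of the shut fingers; the grasp point (between the pads) lies 19 mm behind it; x points along the fingers, z is the direction in which the jaws open and shut, and the axes are right-handed (so a half turn about x gives the same grasp; the last joint's range is limited). The gripper opens to 88 mm and grips with 3 to 60 N. Pads are 20 mm wide; open, the fingers measure 115 mm over their backs; the gripper's body (75 mm by 178 mm) begins 61 mm behind the grasp point.
Start: joints at [-1.264, 0.411, -0.013, 1.596, 0.006, 1.134, -0.082], TCP at [0.229, 0.582, 0.192] pointing down, gripper open.
Joint ranges: [-2.95, 2.95], [-0.29, 1.99], [-1.47, 1.44], [0.14, 2.54], [-1.03, 4.17], [0.13, 1.85], [-2.86, 2.86]. Speed limits (rad/s): [2.39, 2.39, 3.01, 3.01, 3.14, 3.14, 3.14].

INTERFACE

Orientations are given as a rotation vector (axis times angle).
In Python, from station import ctrl, vision gives the robot as it stands.
- The arm moves only by the tool servo_tool, never from a script. Its argument "targets" is a list that holds one entry, the list of rows, each a list of 7 numbers: the shift along the tool's x, y, z in mm, then the turn, a rotation vector about the tool's x, y, z in degrees, then the opening, from 0 (shut) to 1 (fully open). In form: [[[dx, dy, dz, rx, ry, rz, grip], ...]]. A call has 1 to 5 rows; each row is the pose to reach, as a shift and turn from the pose measured when the call began, along the tool's axes at that moment; what a row does not reach only later rows make up. A row lasts 1/8 s, in which the tool goes at most 62.5 mm and 10.7 degrees, less where a joint would pass 70% of its speed; a pose out of reach is approached as far as the arm can. A call with a gripper value outside its range is refused whole. The fingers move at their own pace and stop on an object; "grip_force" is the grip in N (left out, the last holds). Time passes only in rows, so rows that repeat a pose let the fingers close. It gives the time, the measured TCP pose, the force and the opening at its end, in the units of the state.
- ctrl.get_obs(): the state, without advancing time (a new reading comes with each control period).
- vision.snapshot(name): name is "scene" or "top"; returns the picture (420x560x3 uint8, red, green, blue); there is no depth.
- vision.get_calibration(name): a dict with "intrinsics" (3x3 intrinsics, pixels), "extrinsics" (4x4, takes a point from world to camera coordinates). Camera axes: x right, y up, looking along -z (the intrinsics and any distortion apply to the point x, -y, -z); pixel columns grow to the right and rows downward; lengths in m; the calibration is good to about 2 mm. A picture is of the moment at which its call begins. get_calibration takes no time and is no camera call.
- ctrl.job_done(): hands the job in, once; it reports no verdict.
The state is a dict: "time_s": time; "q": joint angles; "dq": joint speeds; "effort": joint torques, N m; "position": TCP position; "tcp_rot": TCP orientation; "ft_force": force on the tool from outside, world axes, zero at the start; "moment": the same for the moment, N m; "gripper_width": opening from 0.0 (shut) to 1.0 (fully open).
Only numpy, scipy, OpenCV 4.12 (cv2) and the standard library are available. Lean on these libraries where they do the work, as an engineer would, in place of code of your own. Each camera call takes 0.05 s, during which the arm holds its last target. There are 200 camera calls.

## Working session

There is one attempt and no reset: what is moved stays moved. The work goes in short steps, Python scripts to look and compute and a tool call to move; the robot and the scene stay as the last step left them, time stands still between calls to the robot, and variables do not carry over. Pictures are saved under pics/ and viewed, about 8 in all and at most 12, crops included, and the job is handed in when it is done.

Besides the shell and the picture viewer there is one more tool, called after ">>>" in YAML: its name, and indented under it one key for each argument. servo_tool: Moves the arm, as the interface text tells. Its arguments: {"type":"object","properties":{"targets":{"type":"array","items":{"type":"array","items":{"type":"array","items":{"type":"number"}}}},"grip_force":{"type":"number"}},"required":["targets"]}

```bash
mkdir -p pics; cat > h.py <<'E'
import numpy as np, cv2
from station import ctrl, vision
def snap(n,f,crop=None,s=1):
    im=vision.snapshot(n)[:,:,::-1].copy()
    if crop: x0,y0,x1,y1=crop; im=im[y0:y1,x0:x1]
    cv2.imwrite('pics/'+f,cv2.resize(im,None,fx=s,fy=s,interpolation=cv2.INTER_CUBIC)); return im
def ray(n,u,v):
    c=vision.get_calibration(n);K=np.array(c['intrinsics']);E=np.array(c['extrinsics'])
    d=np.linalg.solve(K,[u,v,1]); d=np.array([d[0],-d[1],-d[2]])
    R=E[:3,:3];return -R.T@E[:3,3],R.T@d
def at(n,u,v,z):
    o,d=ray(n,u,v);return o+d*(z-o[2])/d[2]
def proj(n,p):
    c=vision.get_calibration(n);K=np.array(c['intrinsics']);E=np.array(c['extrinsics'])
    q=E[:3,:3]@p+E[:3,3];q=K@[q[0],-q[1],-q[2]];return q[:2]/q[2]
E
python3 - <<'E'
from h import *
np.set_printoptions(precision=3,suppress=True)
a=snap('scene','a.png');b=snap('top','b.png')
cv2.imwrite('pics/s0.png',cv2.resize(a,(800,600),interpolation=cv2.INTER_CUBIC))
cv2.imwrite('pics/t0.png',cv2.resize(b,(800,600),interpolation=cv2.INTER_CUBIC))
for n in('scene','top'):
  c=vision.get_calibration(n);print(c); print(ray(n,280,210))
print(ctrl.get_obs())
E
```

```text
{'intrinsics': array([[535.647,   0.   , 283.817],
       [  0.   , 535.647, 206.911],
       [  0.   ,   0.   ,   1.   ]]), 'extrinsics': array([[ 0.493, -0.87 ,  0.002, -0.293],
       [ 0.408,  0.233,  0.883, -0.351],
       [-0.768, -0.435,  0.47 , -0.698],
       [ 0.   ,  0.   ,  0.   ,  1.   ]])}
(array([-0.248, -0.477,  0.639]), array([ 0.762,  0.44 , -0.475]))
{'intrinsics': array([[428.86 ,   0.   , 280.032],
       [  0.   , 428.86 , 210.798],
       [  0.   ,   0.   ,   1.   ]]), 'extrinsics': array([[-0.008, -1.   ,  0.   , -0.026],
       [ 0.984, -0.008,  0.181, -0.582],
       [-0.181,  0.002,  0.984, -1.005],
       [ 0.   ,  0.   ,  0.   ,  1.   ]])}
(array([ 0.391, -0.029,  1.094]), array([ 0.183, -0.002, -0.983]))
{'time_s': 0.1, 'q': array([-1.264,  0.412, -0.013,  1.597,  0.006,  1.134, -0.082]), 'dq': array([ 0.001, -0.002, -0.   , -0.003,  0.001, -0.   , -0.001]), 'effort': array([  0.003, -58.909,   0.644, -29.171,  -0.054,   0.015,   0.   ]), 'position': array([0.229, 0.581, 0.191]), 'tcp_rot': array([-0.93 ,  1.365,  0.928]), 'ft_force': array([ 0.416,  0.199, -0.014]), 'moment': array([-0.023,  0.001,  0.058]), 'gripper_width': 1.0007039943662461}
```

View pics/s0.png

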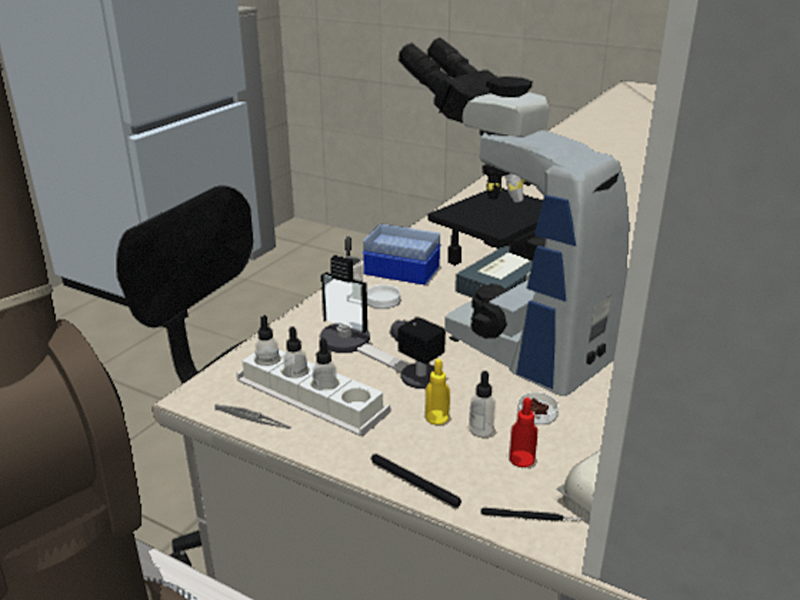

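View pics/t0.png

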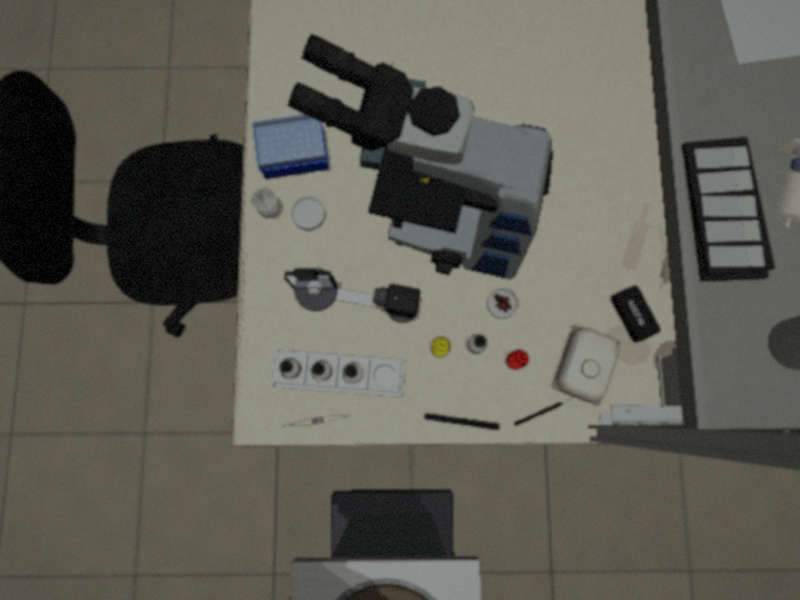

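Candidates for the spare, as scene pixels in the 800 px view: yellow (438,395), clear with black bulb (482,405), red (523,435), and three racked bottles at (265,340), (293,352) and (323,365). The clear one at (482,405), top (478,343), is the spare. The empty cell is the rightmost one, at top (385,377). I'll take close crops to check this.

```bash
python3 - <<'E'
import cv2
a=cv2.imread('pics/a.png');b=cv2.imread('pics/b.png')
cv2.imwrite('pics/s1.png',cv2.resize(a[155:335,160:400],None,fx=3.3,fy=3.3,interpolation=cv2.INTER_CUBIC))
cv2.imwrite('pics/t1.png',cv2.resize(b[170:310,180:380],None,fx=4,fy=4,interpolation=cv2.INTER_CUBIC))
from h import *
from scipy.spatial.transform import Rotation as R
o=ctrl.get_obs();print(R.from_rotvec(o['tcp_rot']).as_matrix().round(3))
E
```

```text
[[-0.    -0.931  0.366]
 [-0.001  0.366  0.931]
 [-1.    -0.    -0.001]]
```

View pics/s1.png

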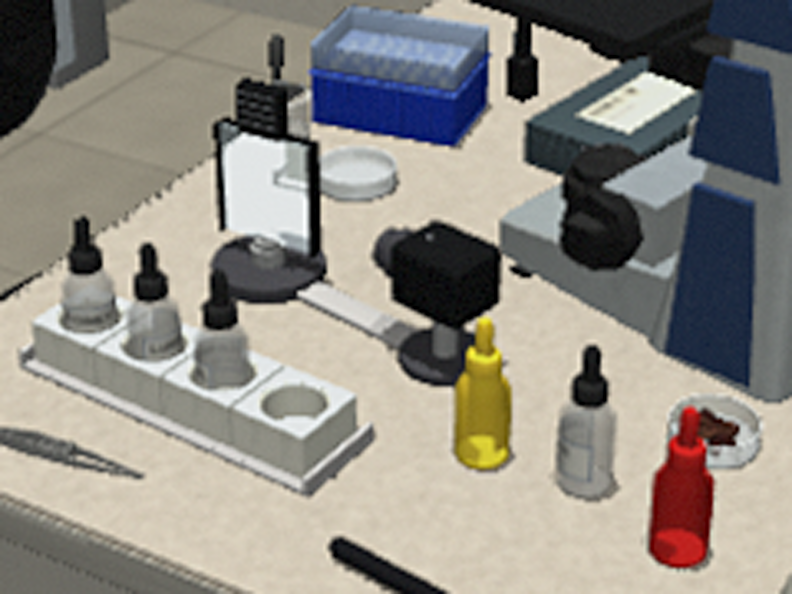

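View pics/t1.png

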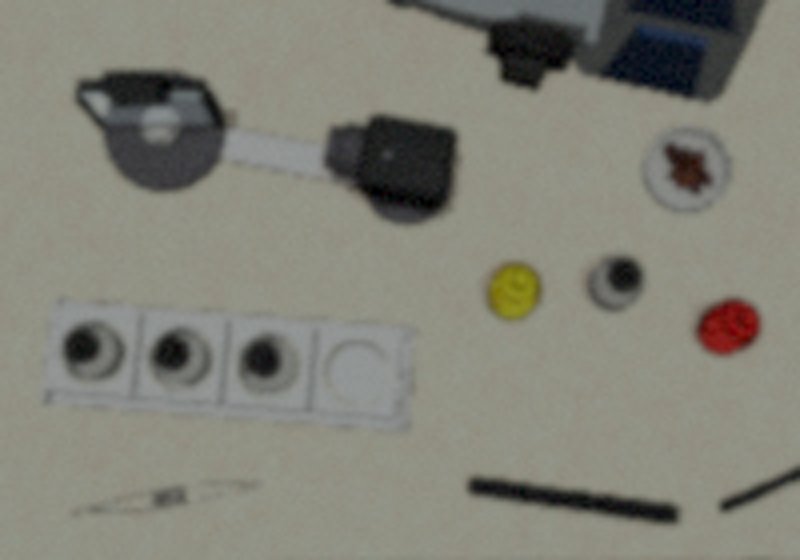

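>>> servo_tool:
  targets:
    - [[-20,0,0,0,0,0,1],[-40,0,0,0,0,0,1]]

```text
time_s: 0.35
position: [0.2285, 0.5807, 0.2307]
tcp_rot: [-0.931, 1.366, 0.928]
ft_force: [-0.5, 0.8, 0.3]
gripper_width: 1.002
```

The crops agree. The clear spare with the black bulb is at scene crop (587,440) and its bulb is at top crop (624,272). The empty pocket is at top crop (360,373), the mirror foot is near (164,133), and the camera is at (340,155)–(450,160). Next I'll compute positions.

```bash
python3 - <<'E'
from h import *
np.set_printoptions(precision=4,suppress=True)
T=lambda u,v,z:at('top',180+u/4,170+v/4,z)
S=lambda u,v,z:at('scene',160+u/3.3,155+v/3.3,z)
print('spare T bulb',T(624,272,.09),'S bulbtop',S(592,352,.093),'S cap shoulder',S(590,402,.066))
print('S base front+back', S(585,497,0),S(587,484,0))
print('cell3 T',T(360,373,.035),'S',S(296,403,.035))
for p in[(80,348),(170,353),(263,360)]:print('bulb T',T(*p,.103))
for p in[(82,222),(148,248),(219,275)]:print('bulb S',S(*p,.104))
print('foot T',T(164,133,.008),'S foot',S(268,266,.008))
print('tab S',S(260,108,.127))
print('lens T',T(330,153,.065),'S',S(390,252,.065),'foot2',T(408,187,.005),S(447,352,.005))
print('bar',T(225,143,.005),T(325,165,.005),'campost mid T',T(412,135,.085))
print('rack ends T',T(50,352,.014),T(410,378,.014))
print('corners',[T(*p,.005)[:2] for p in[(45,400),(408,428)]])
print('lookalikes',T(514,292,.05),T(728,325,.05),'petri',T(686,170,.01))
print('tab top T guess',T(140,84,.12))
E
```

```text
spare T bulb [ 0.5092 -0.1617  0.09  ] S bulbtop [ 0.5096 -0.1642  0.093 ] S cap shoulder [ 0.5013 -0.1682  0.066 ]
S base front+back [ 0.5014 -0.1686  0.    ] [ 0.5128 -0.1647  0.    ]
cell3 T [ 0.4547 -0.005   0.035 ] S [ 0.456 -0.003  0.035]
bulb T [0.4661 0.1546 0.103 ]
bulb T [0.4629 0.1028 0.103 ]
bulb T [0.4584 0.0492 0.103 ]
bulb S [0.4696 0.1586 0.104 ]
bulb S [0.4644 0.1047 0.104 ]
bulb S [0.4601 0.0503 0.104 ]
foot T [0.6114 0.1216 0.008 ] S foot [0.6137 0.1224 0.008 ]
tab S [0.6168 0.1257 0.127 ]
lens T [0.5866 0.0122 0.065 ] S [0.5886 0.0105 0.065 ] foot2 [ 0.5753 -0.0357  0.005 ] [ 0.5857 -0.0332  0.005 ]
bar [0.6051 0.0824 0.005 ] [0.5901 0.0178 0.005 ] campost mid T [ 0.5934 -0.0378  0.085 ]
rack ends T [0.4705 0.1899 0.014 ] [ 0.4526 -0.0358  0.014 ]
corners [array([0.4411, 0.1939]), array([ 0.4219, -0.0343])]
lookalikes [ 0.5022 -0.0995  0.05  ] [ 0.4811 -0.2293  0.05  ] petri [ 0.5842 -0.2142  0.01  ]
tab top T guess [0.6178 0.1206 0.12  ]
```

>>> servo_tool:
  targets:
    - [[-20,0,-20,0,0,0,1],[-30,0,-50,0,0,0,1]]

```text
time_s: 0.6
position: [0.2101, 0.5342, 0.2612]
tcp_rot: [-0.931, 1.366, 0.928]
ft_force: [-0.8, 0.5, 0.3]
gripper_width: 1.002
```

```bash
python3 - <<'E'
from h import *
print(ctrl.get_obs()['q'],ctrl.get_obs()['position'])
E
```

```text
[-1.2677166   0.27566108 -0.01595229  1.62422299  0.00447932  1.24475697
 -0.08850687] [0.21013029 0.53418655 0.26115363]
```

>>> servo_tool:
  targets:
    - [[-10,0,-50,0,0,0,1],[-20,0,-100,0,0,0,1],[-30,0,-150,0,0,0,1],[-30,0,-170,0,0,0,1]]

```text
time_s: 1.1
position: [0.1473, 0.3741, 0.2924]
tcp_rot: [-0.93, 1.365, 0.928]
ft_force: [0.2, 0.2, 0.2]
gripper_width: 0.998
```

```bash
python3 - <<'E'
from h import *
a=snap('top','c0.png');b=snap('scene','c1.png')
cv2.imwrite('pics/c.png',cv2.resize(np.hstack([a,b]),(800,300)))
print(ctrl.get_obs()['q'],ctrl.get_obs()['position'])
E
```

```text
[-1.26933721 -0.05660472 -0.04419536  1.9295178  -0.00263018  1.27072574
 -0.11662751] [0.14750186 0.37454669 0.29213708]
```

View pics/c.png

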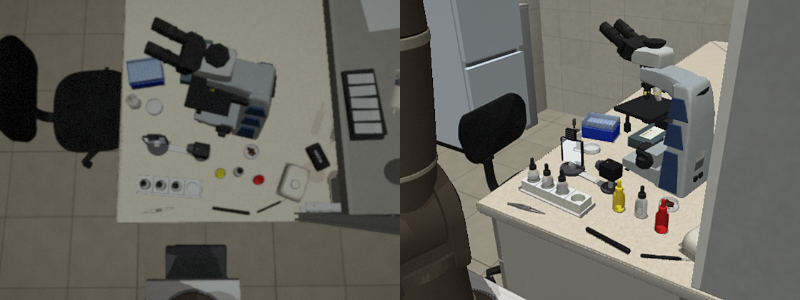

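The scene camera would see the arm if it stood on the panel side (y negative), and it isn't in either picture. So it really is on the left (y positive), as the state says. The bench is clear, so I'm swinging in over it.

>>> servo_tool:
  targets:
    - [[0,-43,-6,10,0,0,1],[0,-86,-14,20,0,0,1],[0,-130,-24,30,0,0,1],[0,-173,-36,40,0,0,1],[0,-216,-48,50,0,0,1]]

```text
time_s: 1.82
position: [0.3326, 0.2503, 0.292]
tcp_rot: [-0.251, 1.557, 0.247]
ft_force: [-0.1, 0.6, -0.2]
gripper_width: 1.001
```

```bash
cat >> h.py <<'E'
from scipy.spatial.transform import Rotation as R
def goto(p,yaw):
    "row needed for TCP p (m) with tool down and jaw z at yaw deg"
    o=ctrl.get_obs();M=R.from_rotvec(o['tcp_rot'])
    z=np.array([np.cos(np.radians(yaw)),np.sin(np.radians(yaw)),0]);x=np.array([0,0,-1.])
    G=R.from_matrix(np.c_[x,np.cross(z,x),z])
    print('row',(M.inv().apply(np.array(p)-o['position'])*1e3).round(1),(M.inv()*G).as_rotvec(degrees=True).round(1),
     'now',o['position'].round(4),'yaw',np.degrees(np.arctan2(*M.as_matrix()[[1,0],2])).round(2),'tilt',M.as_matrix()[:,0].round(3),'t',round(o['time_s'],2),'q',o['q'].round(2))
E
python3 - <<'E'
from h import *
goto([.506,-.166,.20],-4.4)
E
```

```text
row [  93.  -449.4   34.7] [22.6 -0.   0.1] now [0.3326 0.2503 0.292 ] yaw 18.2 tilt [-0.    -0.003 -1.   ] t 1.82 q [-0.99 -0.05  0.22  1.92  0.01  1.27 -0.46]
```

>>> servo_tool:
  targets:
    - [[0,-56,4,5,0,0,1],[0,-112,8,10,0,0,1],[0,-168,12,15,0,0,1],[0,-224,16,20,0,0,1],[10,-280,20,22.6,0,0,1]]

```text
time_s: 2.45
position: [0.4408, -0.0111, 0.283]
tcp_rot: [0.059, 1.568, -0.064]
ft_force: [0.2, 0.7, -0.4]
gripper_width: 0.999
```

```bash
python3 - <<'E'
from h import *
goto([.506,-.166,.16],-4.4)
E
```

```text
row [ 123.6 -148.9   76.9] [-0.1  0.1  0.2] now [ 0.4408 -0.0111  0.283 ] yaw -4.5 tilt [ 0.002 -0.003 -1.   ] t 2.45 q [-0.68 -0.02  0.59  1.91  0.01  1.24 -0.17]
```

>>> servo_tool:
  targets:
    - [[20,-50,25,0,0,0,1],[50,-100,50,0,0,0,1],[90,-149,77,0,0,0,1],[124,-149,77,0,0,0,0.7],[124,-149,77,0,0,0,0.7]]

```text
time_s: 3.08
position: [0.5046, -0.1667, 0.1568]
tcp_rot: [0.059, 1.575, -0.067]
ft_force: [-0.5, 0.4, 0.5]
gripper_width: 0.813
```

```bash
python3 - <<'E'
from h import *
a=snap('scene','d0.png',(280,170,420,340),3.2);b=snap('top','d1.png',(260,160,400,280),2.8)
A=cv2.imread('pics/d0.png');B=cv2.imread('pics/d1.png');B=cv2.resize(B,(350,300))
C=np.zeros((544,800,3),np.uint8);C[:544,:448]=A[:544];C[:300,450:800]=B;cv2.imwrite('pics/d.png',C)
goto([.506,-.166,.071],-4.4)
print([proj('scene',np.array(p)) for p in[(.506,-.166,.16),(.506,-.166,.095)]])
E
```

```text
row [88.9  0.3 -0.6] [-0.1  0.1  0.2] now [ 0.5065 -0.166   0.1599] yaw -4.48 tilt [ 0.001 -0.004 -1.   ] t 3.17 q [-0.36  0.34  0.74  1.9  -0.26  1.01  0.42]
[array([341.42214474, 231.06984894]), array([339.5494663 , 261.99294042])]
```

View pics/d.png

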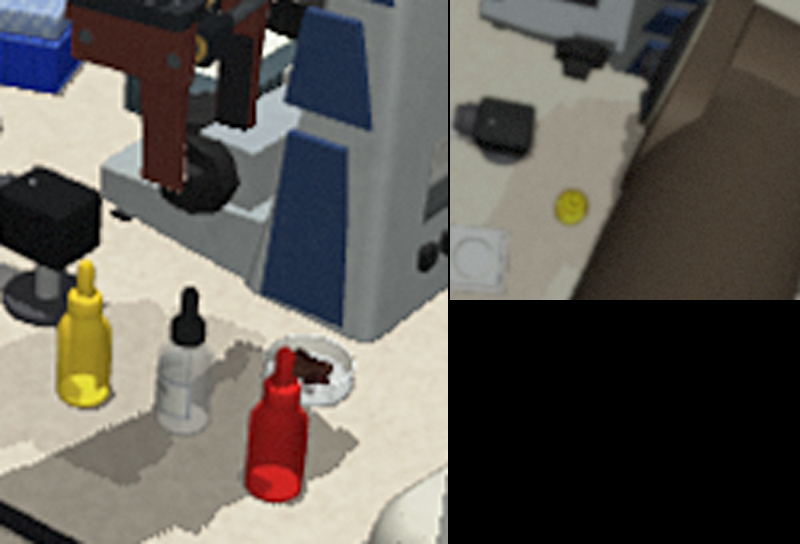

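Viewed 6 so far. The open fingers sit above the clear spare, whose bulb tip is at crop (191,292). That is 0.7 px from the prediction. Descending.

>>> servo_tool:
  targets:
    - [[40,0,0,0,0,0,0.7],[75,0,0,0,0,0,0.7],[90,0,-1,0,0,0,0.7],[90,0,-1,0,0,0,0.7]]
  grip_force: 15

```text
time_s: 3.68
position: [0.506, -0.1659, 0.0707]
tcp_rot: [0.058, 1.569, -0.064]
ft_force: [-0.2, -0.5, -0.6]
gripper_width: 0.703
```

>>> servo_tool:
  targets:
    - [[0,0,0,0,0,0,0.1],[0,0,0,0,0,0,0.1],[0,0,0,0,0,0,0.1],[0,0,0,0,0,0,0.1],[0,0,0,0,0,0,0.1]]

```text
time_s: 4.3
position: [0.506, -0.1659, 0.0707]
tcp_rot: [0.058, 1.569, -0.064]
ft_force: [0.2, -0.2, 0.2]
gripper_width: 0.172
```

>>> servo_tool:
  targets:
    - [[0,0,0,0,0,0,0.05],[0,0,0,0,0,0,0.05],[-15,0,0,0,0,0,0.05],[-40,0,0,0,0,0,0.05],[-75,0,0,0,0,0,0.05]]

```text
time_s: 4.92
position: [0.5055, -0.1657, 0.1469]
tcp_rot: [0.058, 1.57, -0.064]
ft_force: [0.8, 0.2, -0.0]
gripper_width: 0.052
```

```bash
python3 - <<'E'
from h import *
snap('scene','e.png',(260,150,420,330),3.2)
o=ctrl.get_obs();print(o['ft_force'],o['gripper_width'])
goto([.4553,-.004,.16],-4.4)
E
```

```text
[ 1.79253377 -1.2212475   3.16106406] 0.05284884450162654
row [ -9.7 158.4 -65.1] [-0.1  0.4  0.2] now [ 0.5078 -0.1671  0.1514] yaw -4.51 tilt [ 0.006 -0.005 -1.   ] t 4.97 q [-0.36  0.35  0.74  1.91 -0.28  0.98  0.43]
```

View pics/e.png

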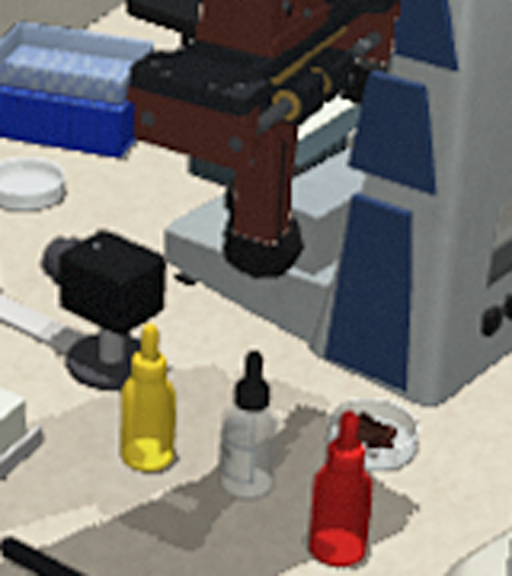

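Viewed 7. The bottle stands where it was, with its bulb tip at crop (254,355), and the fingers closed empty over the thin part of the bulb. I need to go about 8 mm lower, onto the cap.

>>> servo_tool:
  targets:
    - [[0,0,0,0,0,0,0.6],[0,0,0,0,0,0,0.6],[0,0,0,0,0,0,0.6],[0,0,0,0,0,0,0.6],[0,0,0,0,0,0,0.6]]
  grip_force: 25

```text
time_s: 5.6
position: [0.5075, -0.167, 0.151]
tcp_rot: [0.058, 1.564, -0.065]
ft_force: [-0.2, 0.3, 0.4]
gripper_width: 0.57
```

```bash
python3 - <<'E'
from h import *
goto([.5075,-.1650,.063],-4.4)
E
```

```text
row [87.9  2.4 -0.7] [-0.1  0.3  0.2] now [ 0.5075 -0.167   0.151 ] yaw -4.52 tilt [ 0.006 -0.005 -1.   ] t 5.6 q [-0.36  0.35  0.74  1.91 -0.28  0.98  0.43]
```

>>> servo_tool:
  targets:
    - [[45,2,0,0,0,0,0.6],[75,2,0,0,0,0,0.6],[88,2,-1,0,0.3,0.2,0.6],[88,2,-1,0,0.3,0.2,0.3],[88,2,-1,0,0.3,0.2,0.05]]

```text
time_s: 6.22
position: [0.5079, -0.1658, 0.0639]
tcp_rot: [0.061, 1.568, -0.063]
ft_force: [-0.7, -0.1, 0.9]
gripper_width: 0.412
```

>>> servo_tool:
  targets:
    - [[0,0,0,0,0,0,0.05],[0,0,0,0,0,0,0.05],[0,0,0,0,0,0,0.05],[0,0,0,0,0,0,0.05],[0,0,0,0,0,0,0.05]]

```text
time_s: 6.85
position: [0.5082, -0.1659, 0.0642]
tcp_rot: [0.061, 1.567, -0.063]
ft_force: [-0.8, -0.4, 2.8]
gripper_width: 0.049
```

```bash
python3 - <<'E'
from h import *
snap('scene','f.png',(300,200,400,310),5)
print(proj('scene',np.array([.508,-.166,.064])))
o=ctrl.get_obs();print(o['ft_force'],o['gripper_width'])
E
```

```text
[339.14798242 275.51352041]
[-0.77224642  0.11130612  2.47622282] 0.05047356852701153
```

View pics/f.png

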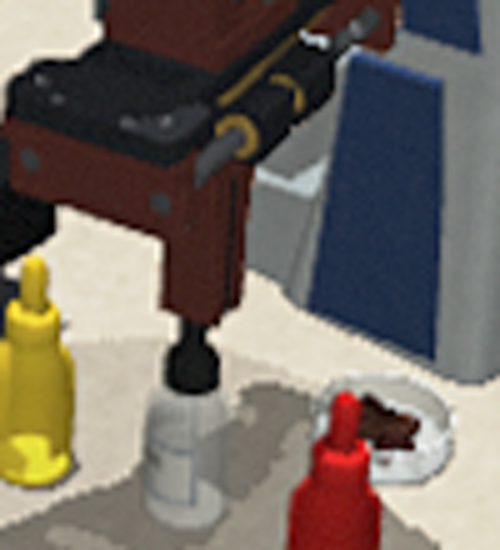

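Viewed 8. The fingertips end at crop (195,322), which is z ≈ 0.086 m, while the reported TCP is at 0.064 m. So the tips sit about 20 mm higher than reported, and they are only touching the thin bulb. I'll open, go lower by that amount and watch the force.

>>> servo_tool:
  targets:
    - [[0,0,0,0,0,0,0.5],[0,0,0,0,0,0,0.5],[0,0,0,0,0,0,0.5],[0,0,0,0,0,0,0.5]]

```text
time_s: 7.4
position: [0.5084, -0.166, 0.0643]
tcp_rot: [0.061, 1.567, -0.063]
ft_force: [0.2, 0.3, 2.4]
gripper_width: 0.465
```

>>> servo_tool:
  targets:
    - [[6,0,0,0,0,0,0.5],[11,0,0,0,0,0,0.5],[15,0,0,0,0,0,0.5],[15,0,0,0,0,0,0.3],[15,0,0,0,0,0,0.05]]

```text
time_s: 8.02
position: [0.525, -0.1714, 0.0596]
tcp_rot: [0.057, 1.534, -0.069]
ft_force: [10.5, -2.7, 66.1]
gripper_width: 0.314
```

>>> servo_tool:
  targets:
    - [[0,0,0,0,0,0,0.05],[0,0,0,0,0,0,0.05],[0,0,0,0,0,0,0.05],[0,0,0,0,0,0,0.05]]

```text
time_s: 8.52
position: [0.5256, -0.1717, 0.0601]
tcp_rot: [0.057, 1.533, -0.069]
ft_force: [0.2, 0.3, 15.6]
gripper_width: 0.076
```

```bash
python3 - <<'E'
from h import *
a=snap('scene','g0.png');b=snap('top','g1.png')
A=cv2.resize(a[130:310,250:430],(500,500),interpolation=cv2.INTER_CUBIC)
B=cv2.resize(b[150:350,240:440],(300,300),interpolation=cv2.INTER_CUBIC)
C=np.zeros((510,800,3),np.uint8);C[:500,:500]=A;C[:300,500:]=B
C[300:510,500:780]=cv2.resize(a,(280,210))
cv2.imwrite('pics/g.png',C)
o=ctrl.get_obs();print(o)
E
```

```text
{'time_s': 8.625, 'q': array([-0.26652861,  0.48614448,  0.65123323,  1.97293977, -0.42001806,
        0.77694323,  0.54329763]), 'dq': array([-0.00019172,  0.00170551, -0.00094739,  0.00029632,  0.00010862,
        0.00042829, -0.00051303]), 'effort': array([ 1.39565449e-01, -4.11882412e+01,  7.29781777e+00, -1.64089715e+01,
        1.24989250e-01,  1.37164090e-01, -6.22089181e-03]), 'position': array([ 0.52562021, -0.17162827,  0.06004434]), 'tcp_rot': array([ 0.05668229,  1.53298686, -0.06875715]), 'ft_force': array([-0.30979043, -0.44444707, 15.54646059]), 'moment': array([ 0.06164687, -0.09665943, -0.01050665]), 'gripper_width': 0.07599670233799438}
```

View pics/g.png

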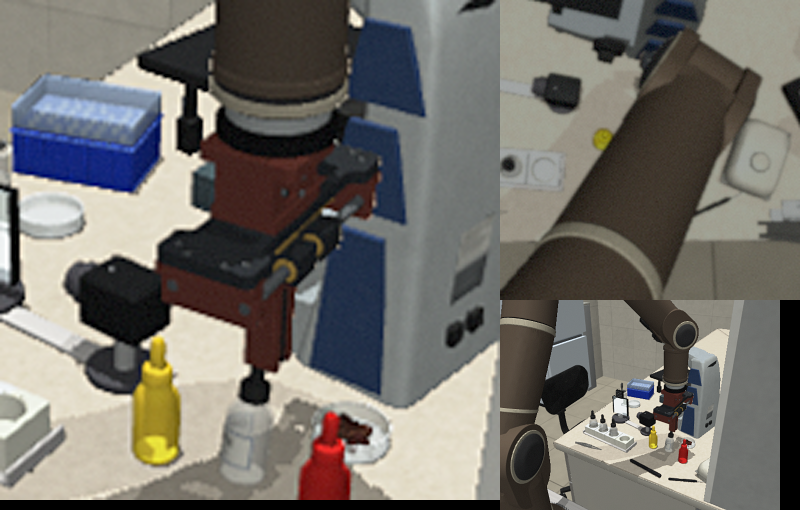

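```bash
python3 - <<'E'
from h import *
from scipy.optimize import least_squares as ls
np.set_printoptions(precision=4,suppress=True)
zj=np.array([np.cos(np.radians(-4.5)),np.sin(np.radians(-4.5)),0])
n=np.array([331.6,228.2]);f=np.array([353.6,210])
T=np.array([.5065,-.166,.16])
r=ls(lambda p:np.r_[proj('scene',p-.0492*zj)-n,proj('scene',p+.0357*zj)-f],T);print('open fit offs',r.x-T,r.fun)
print(proj('scene',T-.0492*zj),proj('scene',T+.0357*zj))
T=np.array([.508,-.166,.064]);print('f: expected near tip',proj('scene',T-.0155*zj),'seen 340,264.4')
T=np.array([.5256,-.1716,.060]);print('g: expected',proj('scene',T-.0155*zj),'seen 346,263')
print('bottle shoulder/cap in g: cap left/right rows')
A=np.array([250+np.array([255,245])/2.78,130+np.array([372,478])/2.78]).T
print('bulb base px',A[0],'bottle base px',A[1],at('scene',*A[0],.083),at('scene',*A[1],.002))
E
```

```text
open fit offs [ 0.0661  0.0226 -0.011 ] [ 0.0902  0.1068 -0.0959 -0.1136]
[327.5013 243.234 ] [351.0703 222.5991]
f: expected near tip [335.0195 279.6222] seen 340,264.4
g: expected [341.6964 277.3946] seen 346,263
bottle shoulder/cap in g: cap left/right rows
bulb base px [341.7266 263.8129] bottle base px [338.1295 301.9424] [ 0.5192 -0.1651  0.083 ] [ 0.5099 -0.1664  0.002 ]
```

Viewed 9. The fingers are closed on or beside the thin bulb, with tips near (267,370) in the left panel. That doesn't match the reported TCP, so I have a constant tool offset to calibrate. I'll release and rise, then fit the offset from the finger's pixel at several well-spread poses, using image code.

>>> servo_tool:
  targets:
    - [[-2,0,0,0,0,0,0.5],[-3,0,0,0,0,0,0.5],[-3,0,0,0,0,0,0.5],[-3,0,0,0,0,0,0.5],[-30,0,0,0,0,0,0.5]]

```text
time_s: 9.25
position: [0.5229, -0.1709, 0.0886]
tcp_rot: [0.057, 1.537, -0.069]
ft_force: [-0.1, -0.4, 0.1]
gripper_width: 0.497
```

```bash
python3 - <<'E'
from h import *
goto([.508,-.166,.19],-4.4)
E
```

```text
row [-101.8    3.   -11.9] [-0.2  1.9  0.4] now [ 0.5229 -0.1709  0.0886] yaw -4.59 tilt [ 0.032 -0.009 -0.999] t 9.25 q [-0.3   0.44  0.68  1.95 -0.38  0.84  0.51]
```

>>> servo_tool:
  targets:
    - [[-40,0,0,0,0.5,0,0.3],[-80,2,-8,0,1.5,0.3,0.1],[-102,3,-12,-0.2,1.9,0.4,0],[-102,3,-12,-0.2,1.9,0.4,0],[-102,3,-12,-0.2,1.9,0.4,0]]

```text
time_s: 9.88
position: [0.5075, -0.1656, 0.1892]
tcp_rot: [0.061, 1.571, -0.059]
ft_force: [-1.1, -0.2, -1.0]
gripper_width: 0.012
```

```bash
cat >> h.py <<'E'
import json
def sample(tag):
    o=ctrl.get_obs();im=vision.snapshot('scene');cv2.imwrite(f'pics/k{tag}.png',im[:,:,::-1])
    json.dump([o['position'].tolist(),o['tcp_rot'].tolist(),o['gripper_width']],open(f'k{tag}.json','w'))
    print(o['position'],o['gripper_width'])
def maroon(tag,lo=60):
    im=cv2.imread(f'pics/k{tag}.png').astype(int);b,g,r=im[...,0],im[...,1],im[...,2]
    return ((r>40)&(r<150)&(r-g>r*.38)&(abs(g-b)<25)).astype(np.uint8)
E
python3 - <<'E'
from h import *
sample(0)
p=json.load(open('k0.json'))[0];c=proj('scene',np.array(p));print(c)
m=maroon(0);u,v=c.astype(int)
ys,xs=np.nonzero(m[v-70:v+40,u-40:u+50]);
im=cv2.imread('pics/k0.png')
print(im[v-40:v+12:4,u+2])
for y in range(v-50,v+12,3):
  x=np.nonzero(m[y,u-50:u+60])[0]; print(y,len(x),(x.min()+u-50,x.max()+u-50) if len(x) else '')
goto([.42,.05,.19],-4.4)
# bottle still there? bulb dark pixels
b=cv2.imread('pics/k0.png')[250:285,325:355].max(2)<60
yy,xx=np.nonzero(b);print('dark',xx.mean()+325,yy.min()+250,yy.max()+250)
E
```

```text
[ 0.50754512 -0.16564827  0.18918565] 0.011632968152156992
[342.48253895 216.09509289]
[[ 28  35  62]
 [ 28  32  61]
 [ 28  34  62]
 [ 27  33  61]
 [ 29  34  62]
 [ 26  31  60]
 [ 25  33  63]
 [ 43  46  44]
 [ 39  39  39]
 [117 116 111]
 [ 43  41  42]
 [ 16  16  16]
 [ 23  25  25]]
166 47 (np.int64(304), np.int64(354))
169 41 (np.int64(308), np.int64(353))
172 33 (np.int64(321), np.int64(353))
175 22 (np.int64(331), np.int64(353))
178 16 (np.int64(337), np.int64(352))
181 15 (np.int64(337), np.int64(351))
184 16 (np.int64(337), np.int64(352))
187 15 (np.int64(337), np.int64(351))
190 15 (np.int64(337), np.int64(351))
193 16 (np.int64(336), np.int64(351))
196 16 (np.int64(336), np.int64(351))
199 15 (np.int64(336), np.int64(350))
202 3 (np.int64(345), np.int64(347))
205 0 
208 0 
211 0 
214 0 
217 0 
220 0 
223 0 
226 0 
row [  -0.7  208.4 -103.6] [ 0.  -0.1 -0. ] now [ 0.5074 -0.1657  0.189 ] yaw -4.39 tilt [-0.002  0.001 -1.   ] t 9.93 q [-0.38  0.31  0.77  1.86 -0.24  1.07  0.4 ]
dark 338.62307692307695 260 277
```

>>> servo_tool:
  targets:
    - [[0,42,-20,0,0,0,0],[0,84,-41,0,0,0,0],[0,126,-62,0,0,0,0],[0,168,-83,0,0,0,0],[-1,208,-104,0,0,0,0]]

```text
time_s: 10.55
position: [0.4183, 0.051, 0.1894]
tcp_rot: [0.06, 1.573, -0.06]
ft_force: [0.2, 0.8, 0.1]
gripper_width: 0.005
```

>>> servo_tool:
  targets:
    - [[0,0,0,0,0,0,0]]

```text
time_s: 10.68
position: [0.4168, 0.0536, 0.1886]
tcp_rot: [0.056, 1.575, -0.056]
ft_force: [-0.4, -0.3, -0.2]
gripper_width: 0.01
```

```bash
cat >> h.py <<'E'
def tip(tag):
    p=np.array(json.load(open(f'k{tag}.json'))[0]);c=proj('scene',p);u,v=c.astype(int);m=maroon(tag)
    for y in range(v-40,v+14,2):
        x=np.nonzero(m[y,u-30:u+40])[0]
        if 0<len(x)<25: print(y,x.min()+u-30,x.max()+u-30,end=' | ')
    print('exp',c)
E
python3 - <<'E'
from h import *
sample(1);tip(0);tip(1)
goto([.40,-.04,.40],-4.4)
E
```

```text
[0.41679234 0.05360346 0.18856184] 0.009526022654081345
176 334 353 | 178 337 352 | 180 337 351 | 182 337 351 | 184 337 352 | 186 337 351 | 188 337 351 | 190 337 351 | 192 336 350 | 194 336 351 | 196 336 351 | 198 336 351 | 200 338 350 | 202 345 347 | exp [342.48253895 216.09509289]
168 181 213 | 170 197 213 | 172 198 213 | 174 198 213 | 176 199 213 | 178 199 213 | 180 199 213 | 182 199 214 | 184 199 214 | 186 199 214 | 188 200 214 | 190 200 213 | 192 201 213 | 194 207 209 | exp [208.51257009 208.23241186]
row [-211.3  -93.2  -11.6] [ 0.2 -0.2  0. ] now [0.4174 0.052  0.1886] yaw -4.18 tilt [-0.004 -0.    -1.   ] t 10.72 q [-0.86  0.04  0.66  2.09 -0.03  1.02 -0.26]
```

>>> servo_tool:
  targets:
    - [[-50,-20,-5,0,0,0,0],[-100,-40,-10,0,0,0,0],[-150,-60,-10,0,0,0,0],[-200,-90,-10,0,0,0,0],[-210,-90,-10,0,0,0,0]]

```text
time_s: 11.35
position: [0.403, -0.0402, 0.4011]
tcp_rot: [0.063, 1.57, -0.061]
ft_force: [0.3, -0.1, -0.8]
gripper_width: 0.006
```

>>> servo_tool:
  targets:
    - [[0,0,0,0,0,0,0]]

```text
time_s: 11.48
position: [0.4031, -0.0404, 0.4005]
tcp_rot: [0.064, 1.571, -0.062]
ft_force: [0.3, 1.2, -0.5]
gripper_width: 0.005
```

```bash
python3 - <<'E'
from h import *
sample(2);tip(2)
goto([.50,.0,.2],-4.4)
E
```

```text
[ 0.40314471 -0.0403755   0.40046732] 0.005337678860168913
61 234 252 | 63 234 252 | 65 234 252 | 67 234 252 | 69 234 252 | 71 234 252 | 73 234 251 | 75 235 252 | 77 235 252 | 79 235 252 | 81 239 248 | exp [244.66251453 101.91433764]
row [200.   48.2  93.8] [-0.2 -0.1 -0. ] now [ 0.4029 -0.0407  0.4001] yaw -4.59 tilt [-0.001  0.001 -1.   ] t 11.53 q [-0.83 -0.19  0.68  1.75  0.12  1.54 -0.24]
```

```bash
cat > fit.py <<'E'
from h import *
from scipy.optimize import least_squares as ls
np.set_printoptions(precision=4,suppress=True)
D={0:(336,351.5,203),1:(200,214.5,195),2:(234.5,252.5,82.5)}
def res(o,frame):
    r=[]
    for k,(l,rr,b) in D.items():
        p,rv,_=json.load(open(f'k{k}.json'));M=R.from_rotvec(rv)
        q=[proj('scene',np.array(p)+(M.apply(o[:3]+np.array([0,sy*.01,sz*.0135])) )) for sy in(-1,1) for sz in(-1,1)]
        q=np.array(q);r+=[q[:,0].min()-l,q[:,0].max()-rr,q[:,1].max()-b]
    return np.array(r)
s=ls(res,np.zeros(3),args=(0,));print('tool-frame offset x,y,z',s.x,s.fun)
J=s.jac;print('sd for 0.7px',.7*np.sqrt(np.diag(np.linalg.inv(J.T@J))))
E
python3 fit.py
```

```text
tool-frame offset x,y,z [-0.0331  0.0017  0.0021] [-1.7373  0.6798 -0.0907 -2.0455  2.2935  0.1227 -1.6352  2.3964 -0.0238]
sd for 0.7px [0.0015 0.002  0.0028]
```

```bash
python3 - <<'E'
import cv2,numpy as np
a=cv2.imread('pics/k2.png')[30:130,200:290];b=cv2.imread('pics/k1.png')[140:240,165:255]
cv2.imwrite('pics/l.png',cv2.resize(np.hstack([a,b]),None,fx=4.4,fy=4.4,interpolation=cv2.INTER_CUBIC))
E
```

```text
(no output)
```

View pics/l.png

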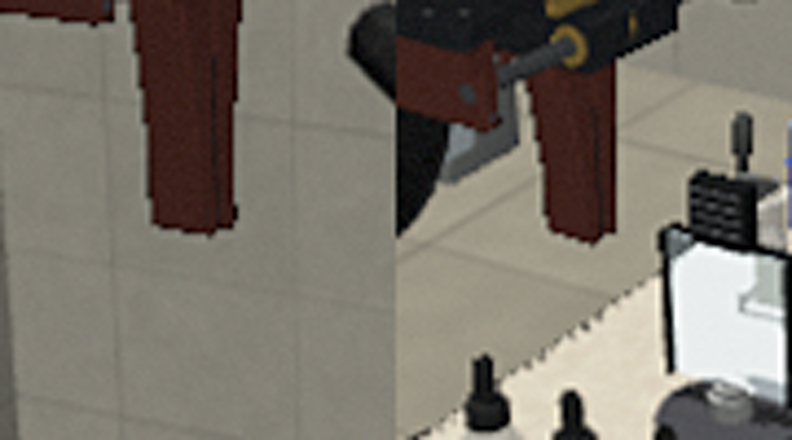

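Viewed 10. The shut maroon tips are clean, with nothing extending below them. The real tips are about 33 mm above the reported TCP z, and the lateral offset is near zero. The fingers were therefore never down on the cap, so the 66 N contact probably came from the gripper body or the bulb top. I'll check the microscope clearance.

```bash
python3 - <<'E'
from h import *
np.set_printoptions(precision=3,suppress=True)
T=lambda u,v,z:at('top',180+u/4,170+v/4,z)
S=lambda u,v,z:at('scene',160+u/3.3,155+v/3.3,z)
print('col base front L,R',S(668,345,.0),S(748,393,0.0),'base plate corner',S(655,340,0),S(500,245,.03))
print('panel top row L', [T(605,80,z) for z in(.1,.2,.3)], [T(705,100,z) for z in(.05,.1,.2)])
print('knob T low',[T(525,85,z) for z in(.05,.1,.15)],'knob S low',[S(600,265,z) for z in(.03,.06,.1)],'S top',S(600,150,.12))
# seam check
from scipy.spatial.transform import Rotation as R
for k,c in((1,211.4),(2,248.4)):
    p,rv,_=json.load(open(f'k{k}.json'));M=R.from_rotvec(rv)
    for w in(.007,.01):print(k,'seam seen',c,'pred lat0',proj('scene',np.array(p)+M.apply([-.033,-w,0])))
# bottle height in scene: bulb tip & base now
im=cv2.imread('pics/k2.png');cv2.imwrite('pics/m.png',im)
b=im[250:285,325:355].max(2)<60
yy,xx=np.nonzero(b);print('dark',xx.mean()+325,yy.min()+250,yy.max()+250)
for z in(.066,.083,.095):print(z,proj('scene',np.array([.508,-.166,z])))
E
```

```text
col base front L,R [ 0.671 -0.15   0.   ] [ 0.645 -0.214  0.   ] base plate corner [ 0.672 -0.141  0.   ] [ 0.685 -0.02   0.03 ]
panel top row L [array([ 0.623, -0.153,  0.1  ]), array([ 0.599, -0.14 ,  0.2  ]), array([ 0.576, -0.128,  0.3  ])] [array([ 0.621, -0.221,  0.05 ]), array([ 0.61 , -0.212,  0.1  ]), array([ 0.588, -0.193,  0.2  ])]
knob T low [array([ 0.632, -0.109,  0.05 ]), array([ 0.62 , -0.105,  0.1  ]), array([ 0.609, -0.101,  0.15 ])] knob S low [array([ 0.694, -0.09 ,  0.03 ]), array([ 0.648, -0.109,  0.06 ]), array([ 0.586, -0.134,  0.1  ])] S top [ 0.685 -0.089  0.12 ]
1 seam seen 211.4 pred lat0 [210.416 192.571]
1 seam seen 211.4 pred lat0 [211.735 192.999]
2 seam seen 248.4 pred lat0 [247.745  80.716]
2 seam seen 248.4 pred lat0 [249.379  81.023]
dark 338.625 260 277
0.066 [339.203 274.619]
0.083 [339.671 266.947]
0.095 [340.006 261.456]
```

```bash
python3 - <<'E'
from h import *
goto([.508,-.165,.11],-4.4)
E
```

```text
row [ 289.9 -115.7  115.1] [-0.2 -0.1 -0. ] now [ 0.4029 -0.0407  0.4001] yaw -4.59 tilt [-0.001  0.001 -1.   ] t 11.53 q [-0.83 -0.19  0.68  1.75  0.12  1.54 -0.24]
```

>>> servo_tool:
  targets:
    - [[40,-30,30,0,0,0,1],[90,-60,60,0,0,0,1],[140,-90,90,0,0,0,1],[190,-116,115,0,0,0,1],[240,-116,115,0,0,0,1]]

```text
time_s: 12.15
position: [0.5076, -0.1676, 0.156]
tcp_rot: [0.063, 1.574, -0.067]
ft_force: [1.2, 0.2, 0.0]
gripper_width: 0.538
```

>>> servo_tool:
  targets:
    - [[30,0,0,0,0,0,1],[50,0,0,0,0,0,1],[55,0,0,0,0,0,1],[55,0,0,0,0,0,1]]

```text
time_s: 12.65
position: [0.5068, -0.1678, 0.1005]
tcp_rot: [0.062, 1.576, -0.068]
ft_force: [0.3, 0.6, 0.6]
gripper_width: 0.982
```

```bash
python3 - <<'E'
from h import *
goto([.508,-.165,.075],-4.4)
E
```

```text
row [25.5  3.   1.1] [-0.3 -0.3  0.2] now [ 0.5068 -0.1678  0.1005] yaw -4.75 tilt [-0.006 -0.003 -1.   ] t 12.65 q [-0.43  0.48  0.88  1.95 -0.45  0.92  0.59]
```

>>> servo_tool:
  targets:
    - [[20,3,1,0,0,0,1],[35,3,1,0,0,0,1]]

```text
time_s: 12.9
position: [0.5079, -0.1641, 0.0645]
tcp_rot: [0.062, 1.576, -0.066]
ft_force: [-0.4, 0.3, -0.3]
gripper_width: 1.002
```

>>> servo_tool:
  targets:
    - [[5,0,0,0,0,0,1],[5,0,0,0,0,0,1]]

```text
time_s: 13.15
position: [0.5076, -0.1642, 0.0591]
tcp_rot: [0.062, 1.576, -0.067]
ft_force: [-0.1, 0.9, 0.5]
gripper_width: 1.005
```

```bash
python3 - <<'E'
from h import *
sample(3);o=ctrl.get_obs();print(o['ft_force'],o['moment']);tip(3)
goto([.508,-.165,.05],-4.4)
E
```

```text
[ 0.50755905 -0.1642434   0.05909006] 1.0046400098475357
[0.69765349 0.28005892 0.52016498] [-0.0610783   0.02937974 -0.00040798]
243 314 357 | 245 319 357 | 247 320 357 | 249 320 357 | 251 320 356 | 253 320 331 | 255 320 331 | 257 320 332 | 259 320 331 | 261 320 331 | 263 320 331 | 265 320 331 | 267 320 330 | 269 320 331 | 271 320 331 | 273 320 331 | 275 322 331 | 277 327 330 | 281 366 372 | 283 366 377 | 285 366 377 | 287 364 377 | 289 366 377 | exp [338.04513596 277.54714338]
row [ 9.5 -0.5  0.3] [-0.3 -0.3  0.2] now [ 0.5078 -0.1645  0.0595] yaw -4.71 tilt [-0.006 -0.003 -1.   ] t 13.2 q [-0.39  0.54  0.82  1.99 -0.52  0.85  0.64]
```

>>> servo_tool:
  targets:
    - [[6,0,0,0,0,0,1],[8,0,0,0,0,0,1]]

```text
time_s: 13.45
position: [0.5078, -0.1644, 0.0514]
tcp_rot: [0.062, 1.576, -0.067]
ft_force: [-0.6, -0.5, -0.0]
gripper_width: 0.999
```

>>> servo_tool:
  targets:
    - [[6,0,0,0,0,0,1],[8,0,0,0,0,0,1]]

```text
time_s: 13.7
position: [0.5075, -0.1643, 0.0429]
tcp_rot: [0.062, 1.576, -0.067]
ft_force: [0.8, -0.4, -0.5]
gripper_width: 0.999
```

>>> servo_tool:
  targets:
    - [[3,0,0,0,0,0,1],[3,0,0,0,0,0,0.3],[3,0,0,0,0,0,0.1],[3,0,0,0,0,0,0.1],[3,0,0,0,0,0,0.1]]
  grip_force: 12

```text
time_s: 14.32
position: [0.5076, -0.1644, 0.04]
tcp_rot: [0.062, 1.576, -0.067]
ft_force: [0.1, 0.6, 0.2]
gripper_width: 0.582
```

>>> servo_tool:
  targets:
    - [[0,0,0,0,0,0,0.1],[0,0,0,0,0,0,0.1],[0,0,0,0,0,0,0.1],[0,0,0,0,0,0,0.1],[0,0,0,0,0,0,0.1]]

```text
time_s: 14.95
position: [0.5076, -0.1643, 0.04]
tcp_rot: [0.062, 1.576, -0.067]
ft_force: [0.3, -0.7, -1.3]
gripper_width: 0.211
```

>>> servo_tool:
  targets:
    - [[0,0,0,0,0,0,0.1],[0,0,0,0,0,0,0.1]]

```text
time_s: 15.2
position: [0.5076, -0.1643, 0.04]
tcp_rot: [0.062, 1.576, -0.067]
ft_force: [0.8, 0.7, -0.1]
gripper_width: 0.214
```

```bash
python3 - <<'E'
from h import *
sample(4);o=ctrl.get_obs();print(o['ft_force'],o['moment'],o['gripper_width'])
E
```

```text
[ 0.5075647  -0.16430427  0.03997678] 0.21351698410330414
[0.44813878 0.08682757 0.0374506 ] [-0.05022759  0.03261412 -0.01119926] 0.21059816476839333
```

Gripped, stopped at 18.6 mm. Lifting clear of the yellow bottle.

>>> servo_tool:
  targets:
    - [[0,0,0,0,0,0,0.05],[-20,0,0,0,0,0,0.05],[-55,0,0,0,0,0,0.05],[-95,0,0,0,0,0,0.05],[-120,0,0,0,0,0,0.05]]
  grip_force: 20

```text
time_s: 15.88
position: [0.5088, -0.1647, 0.163]
tcp_rot: [0.063, 1.574, -0.067]
ft_force: [0.5, 0.1, -0.8]
gripper_width: 0.206
```

```bash
python3 - <<'E'
from h import *
sample(5);o=ctrl.get_obs();print(o['ft_force'],o['gripper_width'])
im=cv2.imread('pics/k5.png');b=im[255:285,325:355].max(2)<60;print('dark left at old place',b.sum())
goto([.4553,-.004,.155],-4.4)
E
```

```text
[ 0.50882575 -0.16468111  0.16300778] 0.20633905183356613
[ 1.36228759 -1.32526289  1.55271145] 0.2044694641480959
dark left at old place 0
row [  9.9 156.3 -68. ] [-0.4 -0.   0.2] now [ 0.5101 -0.1653  0.1653] yaw -4.77 tilt [-0.001 -0.003 -1.   ] t 15.93 q [-0.5   0.4   0.95  1.89 -0.37  1.04  0.52]
```

>>> servo_tool:
  targets:
    - [[0,35,-15,0,0,0,0.05],[0,78,-34,0,0,0,0.05],[0,120,-52,0,0,0,0.05],[0,155,-68,0,0,0,0.05],[0,157,-68,-0.4,0,0.2,0.05]]

```text
time_s: 16.55
position: [0.4545, -0.0004, 0.1652]
tcp_rot: [0.058, 1.571, -0.054]
ft_force: [0.1, -0.5, -0.9]
gripper_width: 0.208
```

```bash
python3 - <<'E'
from h import *
goto([.4552,-.003,.09],-4.4)
E
```

```text
row [75.2 -2.7  0.9] [ 0.3 -0.1 -0.1] now [ 4.545e-01 -4.000e-04  1.652e-01] yaw -4.07 tilt [-0.001  0.002 -1.   ] t 16.55 q [-0.98  0.21  1.02  2.07 -0.22  0.98  0.08]
```

>>> servo_tool:
  targets:
    - [[30,-2,1,0.3,0,0,0.05],[60,-2.7,1,0.3,0,0,0.05],[75,-2.7,1,0.3,0,0,0.05],[75,-2.7,1,0.3,0,0,0.05]]

```text
time_s: 17.05
position: [0.4551, -0.0041, 0.0899]
tcp_rot: [0.062, 1.572, -0.06]
ft_force: [0.6, -0.1, -0.4]
gripper_width: 0.206
```

```bash
python3 - <<'E'
from h import *
sample(6)
A=cv2.resize(cv2.imread('pics/k6.png')[205:300,215:305],None,fx=6,fy=6,interpolation=cv2.INTER_CUBIC)
cv2.imwrite('pics/n.png',A)
goto([.4552,-.003,.051],-4.4)
p=ctrl.get_obs()['position'];b=np.array([p[0],p[1]-.001,p[2]-.04])
print('pred base centre crop',(proj('scene',b)-[215,205])*6,'cell3 top centre',(proj('scene',np.array([.4552,-.004,.035]))-[215,205])*6)
for s in(-1,1): print('pred body side at z+.03',(proj('scene',b+[s*.0165*.493,-s*.0165*.87,.03])-[215,205])*6)
E
```

```text
[ 0.45505838 -0.00411648  0.08994379] 0.2059957739831173
row [39.6  0.9 -0.4] [-0.1 -0.1 -0.1] now [ 0.4556 -0.004   0.0906] yaw -4.46 tilt [-0.001  0.002 -1.   ] t 17.1 q [-0.84  0.35  0.92  2.15 -0.39  0.82  0.24]
pred base centre crop [211.40536086 395.01899803] cell3 top centre [209.50986599 434.90636606]
pred body side at z+.03 [156.12883782 315.87231706]
pred body side at z+.03 [261.35008153 316.04609488]
```

View pics/n.png

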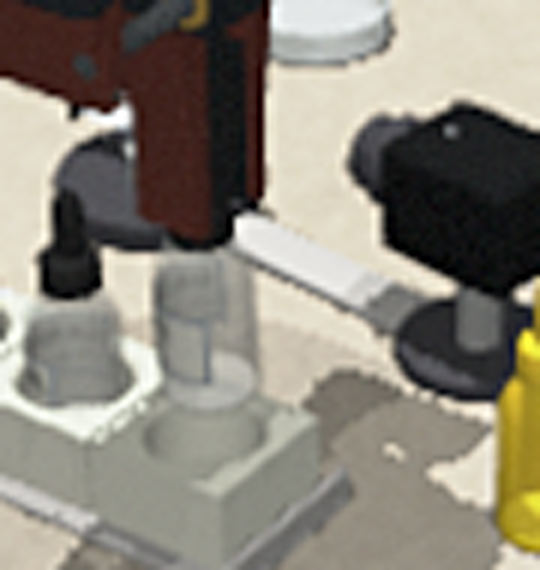

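Viewed 11. The held bottle hangs upright over the pocket: its base is at crop (210,382) and the pocket at (208,436). It's laterally aligned, possibly a few mm far in depth. Lowering with force checks.

>>> servo_tool:
  targets:
    - [[10,0,-1,0,0,0,0.05],[14,0.5,-1,0,0,0,0.05],[18,0.5,-1,0,0,0,0.05]]

```text
time_s: 17.48
position: [0.4547, -0.0032, 0.0725]
tcp_rot: [0.062, 1.571, -0.059]
ft_force: [0.1, 0.1, -0.3]
gripper_width: 0.203
```

>>> servo_tool:
  targets:
    - [[3,0,0,0,0,0,0.05],[6,0,0,0,0,0,0.05]]

```text
time_s: 17.73
position: [0.4548, -0.0031, 0.0664]
tcp_rot: [0.062, 1.571, -0.059]
ft_force: [0.4, 0.1, -0.6]
gripper_width: 0.205
```

>>> servo_tool:
  targets:
    - [[5,0,0,0,0,0,0.05],[10,0,0,0,0,0,0.05],[13,0,0,0,0,0,0.05]]

```text
time_s: 18.1
position: [0.4546, -0.0032, 0.053]
tcp_rot: [0.062, 1.571, -0.059]
ft_force: [0.0, 0.4, -0.6]
gripper_width: 0.207
```

>>> servo_tool:
  targets:
    - [[2.5,0,0,0,0,0,0.05],[3,0,0,0,0,0,0.05]]

```text
time_s: 18.35
position: [0.4547, -0.0032, 0.0499]
tcp_rot: [0.062, 1.571, -0.06]
ft_force: [-0.0, 0.3, 1.3]
gripper_width: 0.206
```

>>> servo_tool:
  targets:
    - [[0,0,0,0,0,0,0.7],[0,0,0,0,0,0,0.7],[0,0,0,0,0,0,0.7],[0,0,0,0,0,0,0.7],[0,0,0,0,0,0,0.7]]

```text
time_s: 18.98
position: [0.4547, -0.0031, 0.0499]
tcp_rot: [0.062, 1.571, -0.059]
ft_force: [0.1, -0.3, 0.7]
gripper_width: 0.693
```

>>> servo_tool:
  targets:
    - [[-30,0,0,0,0,0,0.7],[-80,0,0,0,0,0,0.7],[-130,0,0,0,0,0,0.7],[-160,0,0,0,0,0,0.7],[-160,0,0,0,0,0,0.7]]

```text
time_s: 19.6
position: [0.4561, -0.0031, 0.2116]
tcp_rot: [0.064, 1.568, -0.057]
ft_force: [0.4, -1.0, 0.5]
gripper_width: 0.701
```

```bash
python3 - <<'E'
from h import *
np.set_printoptions(precision=4,suppress=True)
sample(7);im=cv2.imread('pics/k7.png')
# bulbs: dark blobs in scene near predicted bulb tops
for P in[(.4552,-.0036),(.4593,.0498),(.4637,.1038),(.4679,.1566)]:
    u,v=proj('scene',np.array([*P,.105])).round().astype(int)
    b=im[v-8:v+20,u-14:u+14].max(2)<60
    n,l,s,c=cv2.connectedComponentsWithStats(b.astype(np.uint8));k=1+s[1:,4].argmax()
    print(P,'pred top',(u,v),'seen top row',s[k,1]+v-8,'h',s[k,3],'cen',c[k]+[u-14,v-8],'area',s[k,4])
# mirror/tab crop
cv2.imwrite('pics/o.png',cv2.resize(np.vstack([im[165:250,205:305]]),None,fx=7,fy=7,interpolation=cv2.INTER_CUBIC))
t=cv2.imread('pics/b.png')[180:220,195:240]
cv2.imwrite('pics/o2.png',cv2.resize(t,None,fx=12,fy=12,interpolation=cv2.INTER_CUBIC))
A=cv2.imread('pics/a.png')[160:250,215:270]
A=cv2.resize(A,(366,600),interpolation=cv2.INTER_CUBIC);B=cv2.resize(t,(430,382),interpolation=cv2.INTER_CUBIC)
C=np.zeros((600,800,3),np.uint8);C[:,:366]=A;C[:382,368:798]=B
cv2.imwrite('pics/mir.png',C)
E
```

```text
[ 0.4561 -0.0031  0.2116] 0.7009385331223494
(0.4552, -0.0036) pred top (np.int64(249), np.int64(247)) seen top row 239 h 25 cen [247.0565 251.887 ] area 177
(0.4593, 0.0498) pred top (np.int64(226), np.int64(238)) seen top row 236 h 19 cen [227.9125 246.075 ] area 160
(0.4637, 0.1038) pred top (np.int64(205), np.int64(230)) seen top row 229 h 17 cen [204.9524 238.8   ] area 105
(0.4679, 0.1566) pred top (np.int64(185), np.int64(222)) seen top row 221 h 17 cen [185.0577 230.8558] area 104
```

View pics/mir.png

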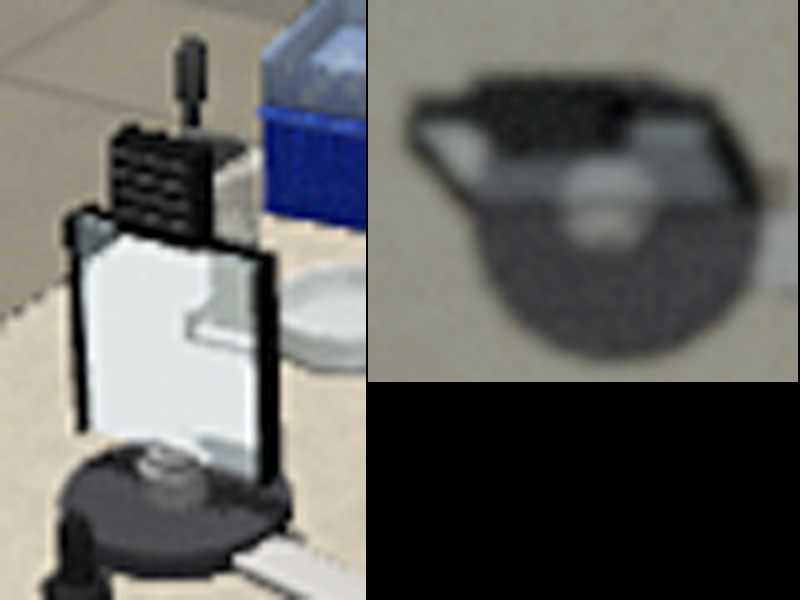

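Viewed 12, the limit, so checks from here are numeric. The parked mirror's lower glass edge runs flat in the top view, panel (485,205) to (755,207), centred at column 620, and the foot centre is near (620,217). The bulb in cell 3 sits at the height predicted for a fully seated bottle. Next is the mirror geometry.

```bash
python3 - <<'E'
from h import *
np.set_printoptions(precision=4,suppress=True)
B=lambda u,v,z:at('top',195+(u-368)/9.556,180+v/9.556,z)
A=lambda u,v,z:at('scene',215+u/6.655,160+v/6.667,z)
ang=lambda d:np.degrees(np.arctan2(d[1],d[0]))
l,r=B(485,205,.02),B(755,207,.02);print('glass bottom',l,r,'y-axis dir yaw-90',ang(l-r)-90)
l,r=B(412,108,.10),B(712,100,.10);print('glass top',l,r,ang(l-r)-90)
l,r=B(475,82,.145),B(650,80,.145);print('tab top?',l,r,ang(l-r)-90)
print('foot',B(620,217,.006))
print('scene glass bottom corners',[A(*p,.022) for p in[(80,430),(268,480)]],'top',[A(*p,.108) for p in[(75,215),(268,255)]])
l,r=A(80,215,.105),A(268,255,.105);print(ang(l-r)-90)
l,r=A(80,430,.022),A(268,480,.022);print(ang(l-r)-90)
print('tab top corners',A(115,128,.145),A(210,145,.145),'tab front bottom', A(112,205,.11),A(210,240,.11))
print('scene foot',A(178,515,.003))
for ax in [(.613,.122)]:
  for c in[(.5876,.0113)]:
    for b in[(.4552,-.0036)]:
      ac=ang(np.subtract(c,ax));ab=ang(np.subtract(b,ax));print(ac,ab,(ac+ab)/2)
goto([.613,.122,.22],0)
E
```

```text
glass bottom [0.6139 0.1552 0.02  ] [0.6128 0.0829 0.02  ] y-axis dir yaw-90 -0.8720555332969582
glass top [0.622  0.1602 0.1   ] [0.6235 0.0856 0.1   ] 1.1294678527798112
tab top? [0.6178 0.1368 0.145 ] [0.618  0.0952 0.145 ] 0.23432657473560425
foot [0.6132 0.1209 0.006 ]
scene glass bottom corners [array([0.6197, 0.165 , 0.022 ]), array([0.6234, 0.0904, 0.022 ])] top [array([0.6161, 0.1595, 0.108 ]), array([0.6233, 0.0879, 0.108 ])]
5.2062341160948336
2.8187662361427783
tab top corners [0.6146 0.1404 0.145 ] [0.6191 0.1064 0.145 ] tab front bottom [0.6251 0.1506 0.11  ] [0.6197 0.1081 0.11  ]
scene foot [0.6151 0.1221 0.003 ]
-102.92277496256014 -141.48216643940955 -122.20247070098485
row [ -9.2 136.6 147.8] [-4.4  0.  -0.2] now [ 0.4552 -0.0029  0.2102] yaw -4.39 tilt [ 0.     0.004 -1.   ] t 19.65 q [-1.06  0.13  1.08  2.01 -0.13  1.08  0.  ]
```

>>> servo_tool:
  targets:
    - [[-10,35,37,-1,0,0,0.8],[-15,70,74,-3,0,0,0.8],[-15,105,111,-5,0,0,0.8],[-10,137,150,-5.4,0,0,0.8],[-10,137,150,-5.4,0,0,0.8]]

```text
time_s: 20.27
position: [0.6159, 0.1247, 0.2164]
tcp_rot: [-0.016, 1.575, 0.017]
ft_force: [-0.4, -0.8, -0.5]
gripper_width: 0.801
```

```bash
python3 - <<'E'
from h import *
sample(8)
tip(8)
for z in(.145,.11):print('tab',[proj('scene',np.array([.616+a,.1225+b,z])) for a in(-.007,.007) for b in(-.017,.017)])
goto([.616,.1225,.083],1)
E
```

```text
[0.61591043 0.1246984  0.21636673] 0.8012274454376718
109 218 251 | 111 218 250 | 113 218 251 | 115 219 251 | 117 219 251 | 119 219 250 | 121 219 250 | 123 220 251 | 125 220 251 | 127 220 251 | 129 220 251 | 131 220 229 | 133 221 230 | 135 221 230 | 137 221 229 | 139 221 229 | 141 225 229 | exp [237.34409557 149.68316556]
tab [array([244.3228826 , 183.60181063]), array([231.15228048, 180.2323074 ]), array([247.89680522, 181.16708273]), array([234.80213238, 177.85936381])]
tab [array([244.85711483, 198.19686699]), array([231.86425786, 194.69085528]), array([248.37590166, 195.66231577]), array([235.45699577, 192.21971397])]
row [134.3  -0.    1.6] [ 0.1 -0.2 -0. ] now [0.6149 0.1224 0.2174] yaw 1.07 tilt [-0.004  0.001 -1.   ] t 20.32 q [-0.89  0.52  0.92  1.6  -0.43  1.24  0.13]
```

>>> servo_tool:
  targets:
    - [[45,0,1,0,0,0,0.8],[80,0,1,0,0,0,0.8],[95,0,1,0,0,0,0.8]]

```text
time_s: 20.7
position: [0.6136, 0.1212, 0.12]
tcp_rot: [-0.014, 1.578, 0.013]
ft_force: [0.4, 0.5, 0.4]
gripper_width: 0.799
```

>>> servo_tool:
  targets:
    - [[8,0,0,0,0,0,0.8],[15,0,0,0,0,0,0.8]]

```text
time_s: 20.95
position: [0.6138, 0.1209, 0.1055]
tcp_rot: [-0.013, 1.577, 0.013]
ft_force: [0.4, -0.8, -0.1]
gripper_width: 0.799
```

>>> servo_tool:
  targets:
    - [[8,0,0,0,0,0,0.8],[15,0,0,0,0,0,0.8]]

```text
time_s: 21.2
position: [0.614, 0.1209, 0.0905]
tcp_rot: [-0.013, 1.576, 0.013]
ft_force: [-0.1, -0.1, 0.2]
gripper_width: 0.801
```

```bash
python3 - <<'E'
from h import *
goto([.616,.1225,.083],1)
E
```

```text
row [7.5 1.5 2. ] [-0.1 -0.3 -0. ] now [0.614  0.1209 0.0905] yaw 0.94 tilt [-0.005  0.    -1.   ] t 21.2 q [-0.83  0.64  0.83  1.73 -0.55  1.02  0.22]
```

Free of contact. Now closing gently on the tab.

>>> servo_tool:
  targets:
    - [[6,1.5,2,0,0,0,0.5],[6,1.5,2,0,0,0,0.3],[6,1.5,2,0,0,0,0.1],[6,1.5,2,0,0,0,0.05],[6,1.5,2,0,0,0,0.05]]
  grip_force: 10

```text
time_s: 21.82
position: [0.6161, 0.1225, 0.0848]
tcp_rot: [-0.013, 1.576, 0.013]
ft_force: [-0.4, -0.4, 0.1]
gripper_width: 0.27
```

>>> servo_tool:
  targets:
    - [[0,0,0,0,0,0,0.05],[0,0,0,0,0,0,0.05],[0,0,0,0,0,0,0.05],[0,0,0,0,0,0,0.05],[0,0,0,0,0,0,0.05]]

```text
time_s: 22.45
position: [0.6159, 0.1225, 0.0848]
tcp_rot: [-0.012, 1.576, 0.013]
ft_force: [-3.2, -0.2, 2.9]
gripper_width: 0.16
```

```bash
python3 - <<'E'
from h import *
goto([.616,.1225,.0845],1);o=ctrl.get_obs();print(o['ft_force'],o['moment'],o['gripper_width'])
E
```

```text
row [0.3 0.  0.1] [-0.1 -0.3 -0. ] now [0.6159 0.1225 0.0848] yaw 0.94 tilt [-0.005  0.    -1.   ] t 22.45 q [-0.82  0.65  0.82  1.73 -0.55  1.01  0.22]
[-3.23349972 -0.17265919  2.93220639] [-0.07511663  0.4168103  -0.0281489 ] 0.15971670112410138
```

>>> servo_tool:
  targets:
    - [[0,0,-0.5,0,0,0,0.05],[0,0,-0.5,-5,0,0,0.05],[0,0,-0.5,-10,0,0,0.05],[0,0,-0.5,-15,0,0,0.05]]
  grip_force: 20

```text
time_s: 22.95
position: [0.6163, 0.1225, 0.0848]
tcp_rot: [-0.22, 1.563, 0.221]
ft_force: [1.1, -0.5, -0.9]
gripper_width: 0.162
```

```bash
python3 - <<'E'
from h import *
goto([.6155,.1225,.0845],57.7);o=ctrl.get_obs();print(o['ft_force'],o['moment'],o['gripper_width'])
E
```

```text
row [ 0.3  0.2 -0.8] [-41.6  -0.2  -0.1] now [0.6163 0.1225 0.0848] yaw 16.11 tilt [-0.004  0.    -1.   ] t 22.95 q [-0.78  0.63  0.75  1.73 -0.5   0.99  0.44]
[ 1.12090388 -0.50571987 -0.88438869] [-0.00478138 -0.55631341 -0.07240415] 0.16217840998100733
```

Smooth, with low forces. Continuing to 57.7°.

>>> servo_tool:
  targets:
    - [[0,0,-0.5,-7,0,0,0.05],[0,0,-0.5,-15,0,0,0.05],[0,0,-0.5,-23,0,0,0.05],[0,0,-0.5,-30,0,0,0.05]]

```text
time_s: 23.45
position: [0.617, 0.1229, 0.0848]
tcp_rot: [-0.632, 1.478, 0.633]
ft_force: [3.0, 1.5, -3.9]
gripper_width: 0.157
```

>>> servo_tool:
  targets:
    - [[0,0,0,-5,0,0,0.05],[0,0,0,-9,0,0,0.05],[0,0,0,-11.6,0,0,0.05],[0,0,0,-11.6,0,0,0.05]]

```text
time_s: 23.95
position: [0.6173, 0.1231, 0.0848]
tcp_rot: [-0.787, 1.423, 0.789]
ft_force: [0.9, 1.4, 0.0]
gripper_width: 0.159
```

```bash
python3 - <<'E'
from h import *
goto([.6155,.1225,.0845],57.7);o=ctrl.get_obs();print(o['ft_force'],o['moment'],o['gripper_width'])
E
```

```text
row [ 0.3  1.2 -1.5] [ 0.2  0.  -0.1] now [0.6173 0.1231 0.0848] yaw 57.95 tilt [-0.001  0.001 -1.   ] t 23.95 q [-0.67  0.57  0.56  1.72 -0.37  0.95  1.05]
[0.8941343  1.35557018 0.03677209] [-0.04739668 -0.07512796 -0.12570605] 0.158640149273799
```

```bash
python3 - <<'E'
from h import *
im=cv2.imread('pics/b.png').astype(float)
# bar is neutral grey vs beige bench: use r-b saturation
P=[]
for u in range(237,261):
    col=im[198:220,u];s=(col[:,2]-col[:,0]);bg=np.median(np.r_[s[:4],s[-4:]]);w=np.clip(bg-s-3,0,None)
    if w.sum()>0:P.append((u,198+(w*np.arange(22)).sum()/w.sum()))
P=np.array(P);print(P.round(1).tolist())
for q in(P[2:-2],):
    a,b=np.polyfit(q[:,0],q[:,1],1);l=at('top',240,a*240+b,.004);r=at('top',258,a*258+b,.004);d=r-l
    print('bar dir',np.degrees(np.arctan2(d[1],d[0])),l,'x on line at y=.122',l[0]+(0.122-l[1])*d[0]/d[1])
E
```

```text
[[237.0, 205.5], [238.0, 205.9], [239.0, 206.0], [240.0, 206.1], [241.0, 206.3], [242.0, 206.6], [243.0, 206.9], [244.0, 207.2], [245.0, 207.1], [246.0, 207.4], [247.0, 207.6], [248.0, 207.9], [249.0, 208.2], [250.0, 208.1], [251.0, 208.2], [252.0, 208.6], [253.0, 208.8], [254.0, 209.0], [255.0, 209.2], [256.0, 209.1], [257.0, 209.6], [258.0, 209.7], [259.0, 209.6], [260.0, 209.5]]
bar dir -101.76728553792434 [0.60401511 0.07282042 0.004     ] x on line at y=.122 0.6142599528446604
```

>>> servo_tool:
  targets:
    - [[0,0,0,0.2,0,0,0.05],[0,0,0,0.2,0,0,0.05],[0,0,0,0.2,0,0,0.05],[0,0,0,0.2,0,0,0.05],[0,0,0,0.2,0,0,0.05]]

```text
time_s: 24.58
position: [0.6173, 0.1232, 0.0848]
tcp_rot: [-0.785, 1.424, 0.786]
ft_force: [-0.6, 0.4, 1.2]
gripper_width: 0.156
```

```bash
python3 - <<'E'
from h import *
sample(9);goto([.6155,.1225,.0845],57.7);o=ctrl.get_obs();print(o['ft_force'],o['gripper_width'],abs(o['dq']).max())
im=cv2.imread('pics/k9.png');a=cv2.imread('pics/a.png')
for P in[(.4552,-.0036),(.4593,.0498),(.4637,.1038),(.4679,.1566)]:
    u,v=proj('scene',np.array([*P,.105])).round().astype(int)
    print((u,v),[[ (lambda y,x:(round(x.mean()+u-8,1),y.min()+v-3,y.max()+v-3))(*np.nonzero(j[v-3:v+20,u-8:u+9].max(2)<60)) if (j[v-3:v+20,u-8:u+9].max(2)<60).any() else None] for j in(a,im)])
E
```

```text
[0.61728609 0.12317263 0.08483451] 0.15636161549928723
row [ 0.3  1.2 -1.5] [ 0.   0.  -0.1] now [0.6173 0.1231 0.0848] yaw 57.75 tilt [-0.001  0.001 -1.   ] t 24.62 q [-0.67  0.57  0.57  1.72 -0.37  0.95  1.05]
[-0.86385614  0.96942375  1.34334763] 0.1581197427228558 0.0015493221446541048
(np.int64(249), np.int64(247)) [[(np.float64(244.6), np.int64(244), np.int64(246))], [(np.float64(248.1), np.int64(244), np.int64(263))]]
(np.int64(226), np.int64(238)) [[(np.float64(227.0), np.int64(236), np.int64(254))], [(np.float64(228.0), np.int64(235), np.int64(254))]]
(np.int64(205), np.int64(230)) [[(np.float64(205.0), np.int64(229), np.int64(245))], [(np.float64(205.1), np.int64(229), np.int64(245))]]
(np.int64(185), np.int64(222)) [[(np.float64(185.0), np.int64(221), np.int64(237))], [(np.float64(185.1), np.int64(221), np.int64(237))]]
```

```bash
python3 -c "
from station import ctrl
ctrl.job_done()"
```

```text
the job is handed in; nothing more can be done
```

I put the spare bottle in the empty cell (cell_3), let go of it, and handed the job in while holding the mirror at about 57.7°. I got no verdict, and one hard contact on the way could count as a failure.

**Last checks**
- **Bottle:** its bulb and cap are in the picture at the height predicted for a fully seated bottle. It went into the pocket with no force above about 1.3 N. I did not view a picture after letting go, because the picture limit was used up.
- **Other bottles:** three image comparisons show their bulbs unmoved to within about 1 pixel. I did not check the bystanders again.
- **Mirror:** it was gripped on the tab, with the fingers stopped at 14 mm as expected, a 20 N grip set, and almost no arm motion.
- **Mirror angle:** it was worked out from estimated positions, not seen through the mirror. My estimates of the camera direction ranged from about −101° to −105°, which shifts the reflected line by up to about 8 mm against the 14 mm allowed.

**What went wrong or disagreed**
- **Fingertip height:** the real fingertips sit about 33 mm higher than the reported tool height. My first grasps therefore closed above the cap, until I measured the offset in the pictures.
- **Hard contact:** during one of those attempts the tool pressed down on something and the reading reached 66 N. I never established what it touched. It is below the 120 N wrist limit, but if the gripper's body was what touched, it breaks the 40 N rule. The spare bottle was still upright and in place afterwards.
- **Start position:** the arm began on the left, while the task text implied it was behind the panel on the right. I went by the joint readings and the pictures.

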